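Roll the milling jar up into its dock

ROBOT

A 6-joint arm with a two-finger parallel gripper is mounted at the origin on the work surface; the furniture and walls round the work are solid. World frame = base frame: x ahead of the robot, y to its left, z up, the work surface at z = 0. Lengths are in m, angles in rad, forces in N, time in s.
With the tool pointing down it reaches from about 0.25 to 0.775 m from the base axis. Payload 4 kg.
Tool frame: the origin (TCP) lies midway between the tips of the shut fingers; the grasp point (between the pads) lies 19 mm behind it (robot.tcp_to_grasp is the distance from the TCP to the grasp point, in m); x points along the fingers, y is the direction in which the jaws open and shut, and the axes are right-handed (so a half turn about x gives the same grasp; the last joint's range is limited). The gripper opens to 94 mm and grips with 3 to 60 N. Pads are 16 mm wide; open, the fingers measure 119 mm over their backs; the gripper's body (75 mm by 177 mm) begins 78 mm behind the grasp point.
Start: joints at [1.167, 0.087, 1.371, -0, 1.684, -0.103], TCP at [0.163, 0.525, 0.206] pointing down, gripper open.
Joint ranges: [-3.1, 3.1], [-0.76, 2.03], [0.27, 2.55], [-1.08, 4.22], [0.17, 2.65], [-2.57, 2.57]. Speed limits (rad/s): [2.79, 2.79, 3.14, 3.14, 3.14, 3.14].

INTERFACE

Orientations are given as [roll, pitch, yaw] about the fixed x, y, z axes, in that order (R = Rz(yaw) Ry(pitch) Rx(roll)).
In Python, from bench import robot gives the robot as it stands.
- The arm moves only by the tool send_rows, never from a script. Its argument "increments" is a list of rows, each a list of 5 numbers: the opening, from -1 (shut) to 1 (fully open), so that 0 is half open, then the shift along the tool's x, y, z in m, then the turn about the tool's x in rad. In form: [[hand, tx, ty, tz, roll], ...]. A call has 1 to 5 rows; each row is the pose to reach, as a shift and turn from the pose commanded when the call began, along the tool's axes at that moment; what a row does not reach only later rows make up. A row lasts 1/12 s, in which the tool goes at most 41.7 mm and 7.16 degrees, less where a joint would pass 70% of its speed; a pose out of reach is approached as far as the arm can. A call with a gripper value outside its range is refused whole. The fingers move at their own pace and stop on an object; the grip force is fixed at half the most. Time passes only in rows, so rows that repeat a pose let the fingers close. It gives the time, the measured TCP pose, the force and the opening at its end, in the units of the state.
- robot.get_obs(): the state, without advancing time (a new reading comes with each control period).
- robot.snapshot(name): name is "side" or "top"; returns a dict with "image" (420x560x3 uint8, red, green, blue), "intrinsics" (3x3 intrinsics, pixels), "world_from_camera" (4x4, takes a point from camera to world coordinates). Camera axes: x right, y down, z forward; pixel columns grow to the right and rows downward; lengths in m; the calibration is good to about 2 mm. A picture is of the moment at which its call begins. There is no depth.
- robot.close_job(): hands the job in, once; it reports no verdict.
The state is a dict: "time": time; "joint_positions": joint angles; "qvel": joint speeds; "joint_torque": joint torques, N m; "tool_pos": TCP position; "ee_rot": TCP orientation; "wrist_force": force on the tool from outside, world axes, zero at the start; "wrist_torque": the same for the moment, N m; "width": finger opening in m.
Only numpy, scipy, OpenCV 4.12 (cv2) and the standard library are available. Lean on these libraries where they do the work, as an engineer would, in place of code of your own. Each camera call takes 0.05 s, during which the arm holds its last target.

TASK

Push the steel milling jar slowly up the shallow loading ramp with your fingertips, over the crest and into the seat at the top, so that it lies against the rubber-faced stop. Keep your fingers behind it all the way up so that it never rolls freely on the slope; only push it, do not grasp or lift it, and leave the glassware and bottle round the dock where they stand.

Things in the scene. Friction and masses are not known exactly. Their poses are not given: they have to be found in the camera images.
- jar: polished steel milling jar, a lying closed cylinder 50 mm in diameter and 100 mm long with two thin black bands, 0.3 to 0.65 kg, slippery (friction about 0.35), free to roll. This point is the jar's centre (on its axis, half-way along); its y axis is the jar's axis. It starts at rest on the level apron at the foot of the ramp, centre 31 mm above the bench.
- dock: fixed loading dock, 275 mm long, 124 mm wide: two blue rails, bare aluminium between them, grey end plate. Origin at bench level; x points horizontally up the ramp to the stop, y across, z up. Level apron from x = -141 to -50 mm, 6 mm above the bench, then the slope. The rails are level, 34 mm above the bench, 6 mm thick, 112 mm apart inside (the jar has 6 mm to spare at each end)
- crest (a point): middle of the slope's top edge, at x = 70, z = 23 mm in the dock's frame; beyond it a 4 mm step leads down to the seat
- seat (a point): where the jar's centre is when docked: x = 93, z = 42 mm in the dock's frame. The seat's floor dips 4 degrees towards the stop, so that the jar, once over the crest, settles against the stop and stays
- slope: the straight aluminium slope plate of the dock, from x = -50 to +70 mm in the dock's frame. Origin on its surface at the foot of the slope (x = -50, y = 0, z = 6 mm in the dock's frame); x runs up the slope (8 degrees), z is normal to it
- stop_face (a point): centre of the face of the black rubber pad on the dock's grey end plate (the stop), at x = 118, z = 44 mm in the dock's frame; the end plate's top is 62 mm above the bench
- stand_rod (a point): mid-height of the 12 mm upright rod of a fixed burette stand, 0.8 m tall, to the left of the work; a second upright, a glass burette, hangs 0.1 m further left (+y) from 0.35 m up. Take the arm round them, drawn in close to its base
- beaker: small clear beaker, 56 mm wide, 72 mm high; origin at the centre of its underside; a bystander
- dish: glass petri dish with lid, 69 mm wide, 15 mm high; origin at the centre of its underside; a bystander beside the dock
- flask: clear conical flask, 64 mm wide, 107 mm high; origin at the centre of its underside; a bystander
- bottle: small dark reagent bottle, 51 mm wide, 93 mm high; origin at the centre of its underside; a bystander
Mind the look-alikes: they are no part of the job. What is shaped like the jar but purple is not meant.

How it is judged:
On the way:
1. the fingers are pushing the jar on the slope (x of jar in the frame of dock between -0.02 and 0.06 m and contact force between the fingers and jar above 0.1 N), for 0.1 s.
At the end, for the whole second after the job is handed in: the jar lies at rest in the seat: its centre within 5 mm of the docked place along the dock and in height (-4/+5 mm), its axis across the dock to within 0.1 rad (x of jar in the frame of dock between 0.088 and 0.098 m and z of jar in the frame of dock between 0.038 and 0.047 m and angle between the y axis of jar and the y axis of dock, either way round below 0.1 rad and linear speed of jar below 0.02 m/s); the robot touches nothing.
It fails at once if the jar rolled freely on the slope (faster than 0.2 m/s with no finger on it) (x of jar in the frame of dock between -0.035 and 0.055 m and linear speed of jar above 0.2 m/s and contact force between the fingers and jar below 0.02 N).
It fails at once if the jar was lifted off the ramp or over the dock ((x of jar in the frame of dock between -0.035 and 0.055 m and z of jar in the frame of slope above 0.033 m) or (x of jar in the frame of dock below -0.055 m and z of jar in the frame of dock above 0.039 m) or z of jar in the frame of dock above 0.058 m).
It fails at once if the jar was taken between the fingers (distance between the grasp point and jar below 0.02 m).
It fails at once if the jar left the dock sideways or off the foot (x of jar in the frame of dock below -0.16 m or y of jar in the frame of dock above 0.03 m or y of jar in the frame of dock below -0.03 m).
It fails at once if a bystander was moved more than 30 mm or tipped over (distance of any of beaker, dish, flask, bottle from where it was at the start of the episode above 0.03 m or angle between any of beaker, dish, flask, bottle's own z axis and vertical above 0.5 rad).
It also fails if it takes over 42 s, if anything falls off the work surface, if the arm or the gripper's body presses on something with over 40 N, if the wrist force passes 120 N, or if a joint passes its speed limit or range.

## Working session

There is one attempt and no reset: what is moved stays moved. The work goes in short steps, Python scripts to look and compute and a tool call to move; the robot and the scene stay as the last step left them, time stands still between calls to the robot, and variables do not carry over. Pictures are saved under pics/ and viewed, and the job is handed in when it is done.

Besides the shell and the picture viewer there is one more tool, called after ">>>" in YAML: its name, and indented under it one key for each argument. send_rows: Moves the arm, as the interface text tells. Its arguments: {"type":"object","properties":{"increments":{"type":"array"}},"required":["increments"]}

```bash
mkdir -p pics; ls; python3 - <<'E'
from bench import robot
import cv2,pickle
o=robot.get_obs(); print(o)
for n in("side","top"):
    s=robot.snapshot(n); cv2.imwrite(f"pics/{n}0.png",s["image"][:,:,::-1]); pickle.dump(s,open(f"{n}0.pkl","wb"))
    print(n,s["intrinsics"],s["world_from_camera"])
print(robot.tcp_to_grasp)
E
```

```text
pics
{'time': 0.0, 'joint_positions': array([ 1.16688493e+00,  8.79074296e-02,  1.37222026e+00, -4.28142102e-05,
        1.68360925e+00, -1.03097459e-01]), 'qvel': array([ 0.00121629, -0.00053463,  0.00056547, -0.00055303,  0.00102338,
        0.00131411]), 'joint_torque': array([-5.80701908e-04, -3.40179527e+01, -3.02430689e+01,  7.18572945e-02,
        3.28462792e-02, -1.36943545e-04]), 'tool_pos': array([0.16276511, 0.52479178, 0.20434743]), 'ee_rot': array([-1.65405187,  1.56865162, -1.95487059]), 'wrist_force': array([-0.53072141, -0.25834468,  0.30633549]), 'wrist_torque': array([-0.00324195, -0.02057874,  0.02663455]), 'width': 0.09391954273693391}
side [[546.38494556   0.         280.10546353]
 [  0.         546.38494556 215.3406077 ]
 [  0.           0.           1.        ]] [[-2.08377076e-03 -7.85248780e-01  6.19176882e-01 -5.38381386e-01]
 [-9.99997141e-01  9.10189040e-04 -2.21106441e-03  4.57424275e-02]
 [ 1.17266762e-03 -6.19179720e-01 -7.85248432e-01  1.50091393e+00]
 [ 0.00000000e+00  0.00000000e+00  0.00000000e+00  1.00000000e+00]]
top [[465.16977283   0.         273.7486195 ]
 [  0.         465.16977283 214.80213079]
 [  0.           0.           1.        ]] [[ 0.02464174 -0.99536785  0.09292808  0.33246823]
 [-0.99960823 -0.02576706 -0.01092906  0.05064285]
 [ 0.01327292 -0.09262236 -0.99561284  1.49821884]
 [ 0.          0.          0.          1.        ]]
0.0188
```

View pics/side0.png

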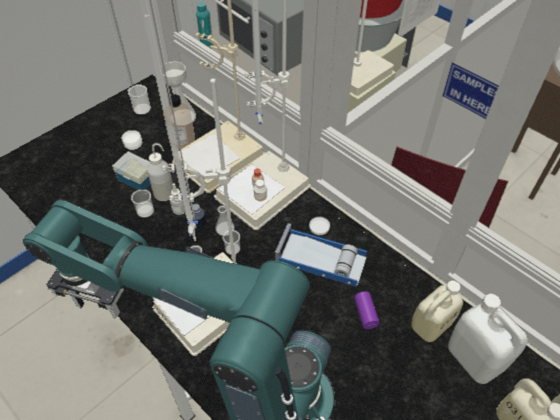

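View pics/top0.png

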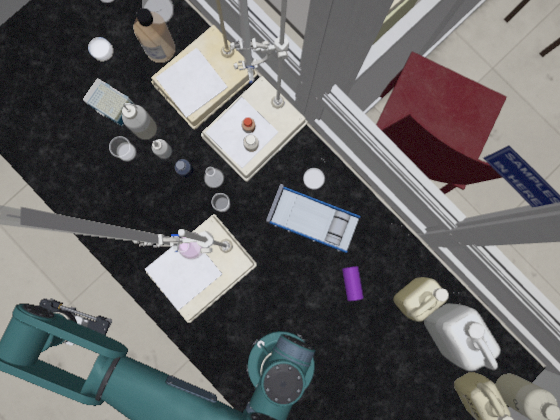

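The top view shows the steel jar with black bands at about (338,228), at the right end of the blue-railed dock. The grey end plate is at about (275,203). In the side view the jar is at (346,260) and the end plate at (284,243). The only look-alike is the purple cylinder, at (353,283) in top and (367,310) in side, and I'm rejecting it by colour. Next I'll look at enlarged crops.

```bash
python3 - <<'E'
import cv2
a=cv2.imread("pics/top0.png")[170:265,255:375]; cv2.imwrite("pics/top0c.png",cv2.resize(a,None,fx=6,fy=6,interpolation=cv2.INTER_CUBIC))
a=cv2.imread("pics/side0.png")[210:295,265:380]; cv2.imwrite("pics/side0c.png",cv2.resize(a,None,fx=6,fy=6,interpolation=cv2.INTER_CUBIC))
E
```

```text
(no output)
```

View pics/top0c.png

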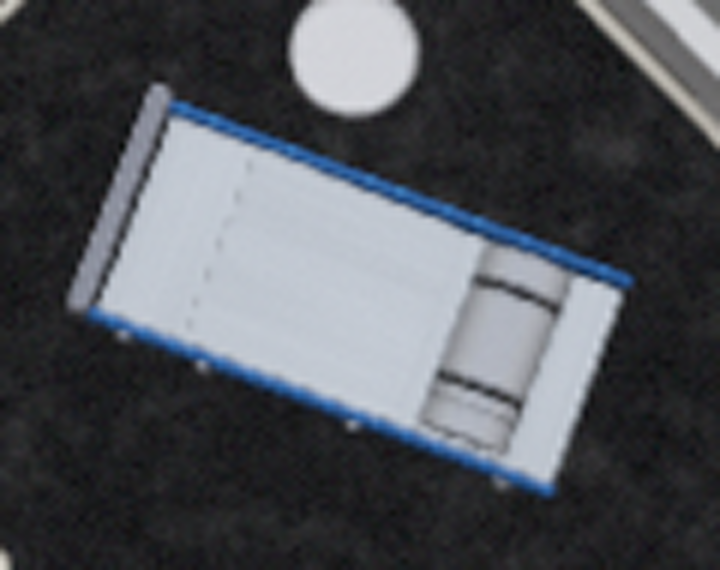

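View pics/side0c.png

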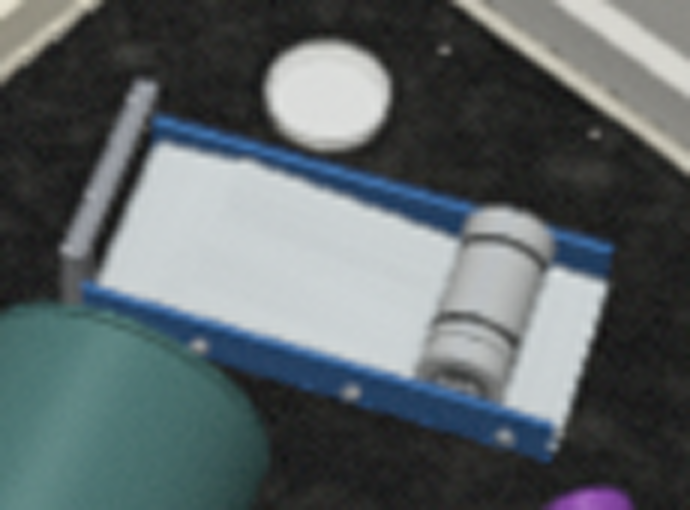

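```bash
cat > h.py <<'E'
import numpy as np,pickle,cv2
from scipy.optimize import least_squares
C={n:pickle.load(open(f"{n}0.pkl","rb")) for n in("side","top")}
OFF={"top":(255,170),"side":(265,210)}
def proj(n,P):
    s=C[n]; T=np.linalg.inv(s["world_from_camera"]); q=np.atleast_2d(P)@T[:3,:3].T+T[:3,3]; q=q@s["intrinsics"].T
    return q[:,:2]/q[:,2:]
def uv(n,c,f=6): return (np.array(c)+.5)/f-.5+OFF[n]
def ray(n,p):
    s=C[n];T=s["world_from_camera"]; d=T[:3,:3]@np.linalg.inv(s["intrinsics"])@np.array([p[0],p[1],1]); return T[:3,3],d
def tri(pt,ps):
    A=[];b=[]
    for n,p in(("top",pt),("side",ps)):
        o,d=ray(n,p);d=d/np.linalg.norm(d);M=np.eye(3)-np.outer(d,d);A.append(M);b.append(M@o)
    x,*_=np.linalg.lstsq(np.vstack(A),np.hstack(b),rcond=None)
    return x, np.linalg.norm(np.vstack(A)@x-np.hstack(b))
def W(p,P):
    c,s=np.cos(p[2]),np.sin(p[2]); P=np.atleast_2d(P); return np.c_[p[0]+c*P[:,0]-s*P[:,1],p[1]+s*P[:,0]+c*P[:,1],P[:,2]+(p[3] if len(p)>3 else 0)]
E
python3 - <<'E'
from h import *
D=[("top",(634,277),(-141,-62,34)),("top",(552,496),(-141,62,34)),("top",(152,85),(134,-62,62)),("top",(68,306),(134,62,62)),
("side",(613,243),(-141,-62,34)),("side",(553,428),(-141,62,34)),("side",(137,80),(134,-62,62)),("side",(64,250),(134,62,62)),("side",(553,460),(-141,62,0))]
def f(p): return np.hstack([(proj(n,W(p,np.array(X)/1000))[0]-uv(n,c)) for n,c,X in D])
r=least_squares(f,[.4,.05,1.2,0]); print(r.x,np.degrees(r.x[2])); print(r.fun.reshape(-1,2).round(2))
np.save("dock.npy",r.x)
for a,b in(((634,277),(613,243)),((552,496),(553,428)),((152,85),(137,80)),((68,306),(64,250))):
    print(tri(uv("top",a),uv("side",b)))
# jar via band midpoints
p=r.x
def f2(q):
    c=q[:3]; ax=np.array([np.cos(q[3]),np.sin(q[3]),0]); return c,ax
for n in("top","side"):
    for j in [(x,y,31) for x in(-110,-100,-90) for y in (0,)]: print(n,j,(proj(n,W(p,np.array(j)/1000))[0]-OFF[n]+.5)*6-.5)
for d in [(70,-50,23),(70,50,23),(93,0,42)]: print(d,W(p,np.array(d)/1000))
E
```

```text
[ 4.62201927e-01 -8.72064748e-02  1.22981007e+00  2.53129520e-04] 70.46292667495992
[[ 0.42 -0.08]
 [ 0.66  0.08]
 [-0.09 -0.37]
 [-0.36 -0.23]
 [ 0.2   0.06]
 [ 0.69  0.1 ]
 [-0.26 -0.35]
 [-0.74  0.43]
 [-0.52  0.39]]
(array([ 0.47312142, -0.23969074,  0.03504162]), np.float64(0.0004877321956335665))
(array([ 0.35682289, -0.19721748,  0.03451223]), np.float64(2.7378636048362116e-05))
(array([0.56436632, 0.0177608 , 0.06175192]), np.float64(0.00037233237317451685))
(array([0.44758855, 0.05805085, 0.06613135]), np.float64(0.0008604568430372529))
top (-110, 0, 31) [540.22462131 365.33177105]
top (-100, 0, 31) [522.45895999 358.54672292]
top (-90, 0, 31) [504.69831307 351.76358988]
side (-110, 0, 31) [529.06550603 320.8460743 ]
side (-100, 0, 31) [510.92232227 315.61755758]
side (-90, 0, 31) [492.82150957 310.40125138]
(70, -50, 23) [[ 0.53273236 -0.03795754  0.02325313]]
(70, 50, 23) [[ 0.43848983 -0.00451587  0.02325313]]
(93, 0, 42) [[4.93302682e-01 4.39078456e-04 4.22531295e-02]]
```

```bash
python3 - <<'E'
from h import *
from bench import robot
from scipy.spatial.transform import Rotation as R
o=robot.get_obs(); M=R.from_euler("xyz",o["ee_rot"]).as_matrix(); print(M.round(3))
y=M[:,1]; print("jaw az",np.degrees(np.arctan2(y[1],y[0])), "z az",np.degrees(np.arctan2(M[1,2],M[0,2])),"arm az",np.degrees(o["joint_positions"][0]))
def plane(n,p,z):
    o,d=ray(n,p); return (o+d*(z-o[2])/d[2]).round(3)
for nm,p,z in [("rodbase",(227,245),.02),("purple",(353,283),.025),("dish",(314,178),.01),("beak",(220,203),.03),("flask",(213,177),.03),("bot",(183,167),.03),("pink",(190,248),.03)]: print(nm,plane("top",p,z))
s=cv2.imread("pics/side0.png")[60:330,110:290];cv2.imwrite("pics/side0d.png",cv2.resize(s,None,fx=2.2,fy=2.2))
s=cv2.imread("pics/top0.png")[130:330,0:300];cv2.imwrite("pics/top0d.png",cv2.resize(s,None,fx=2.6,fy=2.6))
E
```

```text
[[-0.001  0.296  0.955]
 [-0.002  0.955 -0.296]
 [-1.    -0.002 -0.   ]]
jaw az 72.76570417391027 z az -17.234316973682425 arm az 66.85778542199903
rodbase [0.371 0.18  0.02 ]
purple [ 0.261 -0.22   0.025]
dish [ 0.595 -0.093  0.01 ]
beak [0.503 0.206 0.03 ]
flask [0.586 0.231 0.03 ]
bot [0.615 0.328 0.03 ]
pink [0.358 0.295 0.03 ]
```

View pics/side0d.png

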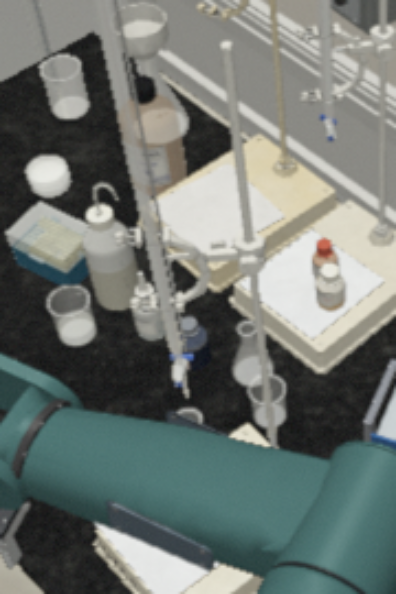

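View pics/top0d.png

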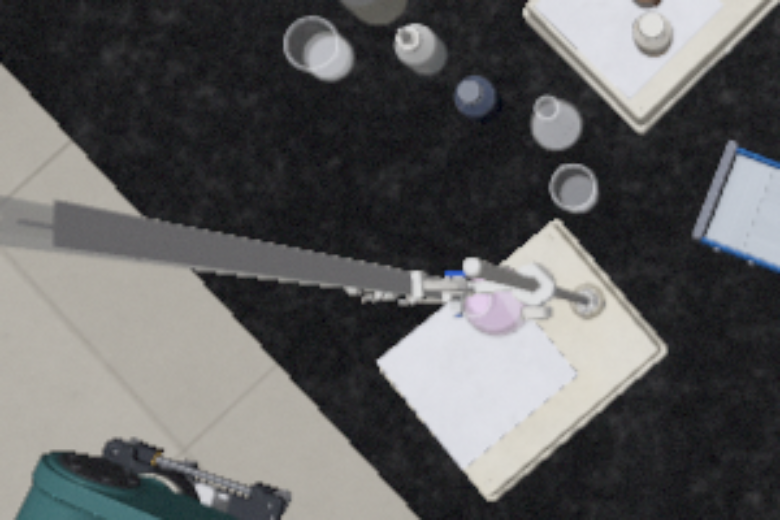

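Measured points:
- **Rod:** about (0.371, 0.18), so r = 0.41.
- **Dock:** origin (0.462, -0.087), yaw 70.5°, heights check out.
- **Jar:** about x = -85 mm in the dock frame.

First I'll draw the arm in towards the base.

>>> send_rows:
  increments:
    - [1,0,-0.02,0,0]
    - [1,0,-0.055,0,0]
    - [1,0,-0.09,0,0]
    - [1,0,-0.125,0,0]
    - [1,0,-0.16,0,0]

```text
time: 0.52
tool_pos: [0.1149, 0.3707, 0.2046]
ee_rot: [-1.69, 1.569, -1.99]
wrist_force: [0.1, -0.3, 1.1]
width: 0.0945
```

>>> send_rows:
  increments:
    - [1,0,-0.035,0,0]
    - [1,0,-0.07,0,0]
    - [1,0,-0.1,0,0]
    - [1,0,-0.12,0,0]
    - [1,0,-0.13,0,0]

```text
time: 0.93
tool_pos: [0.0762, 0.2464, 0.2052]
ee_rot: [1.12, 1.57, 0.818]
wrist_force: [0.2, 0.8, -0.3]
width: 0.094
```

```bash
cat > look.py <<'E'
from bench import robot
import cv2,sys,pickle
for n in sys.argv[2:]:
    s=robot.snapshot(n); cv2.imwrite(f"pics/{n}{sys.argv[1]}.png",s["image"][:,:,::-1]); pickle.dump(s,open(f"{n}{sys.argv[1]}.pkl","wb"))
o=robot.get_obs(); print({k:(v.round(3) if hasattr(v,"round") else v) for k,v in o.items() if k in("time","joint_positions","tool_pos","ee_rot","wrist_force","width")})
E
python3 look.py 1 side top
```

```text
{'time': 1.0333, 'joint_positions': array([ 1.05 , -0.608,  1.911, -0.   ,  1.836, -0.219]), 'tool_pos': array([0.077, 0.247, 0.205]), 'ee_rot': array([1.325, 1.569, 1.023]), 'wrist_force': array([-0.408, -0.716,  0.171]), 'width': 0.09353288993580834}
```

View pics/side1.png

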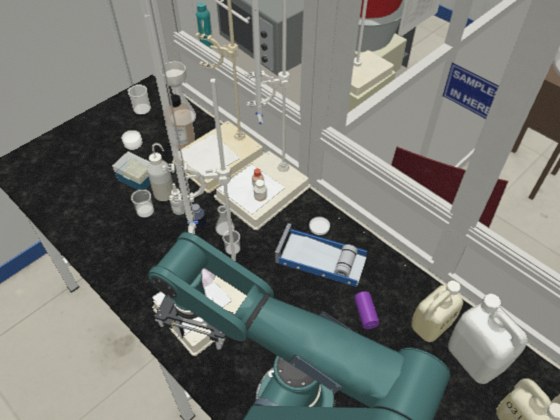

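View pics/top1.png

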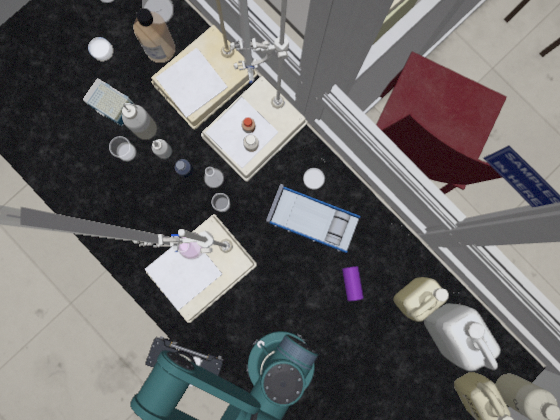

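Both views show the arm well clear of the rod. In side it is at about (215,75) to (240,270), and the gripper is at (190,325). I'll swing round at r ≈ 0.257.

>>> send_rows:
  increments:
    - [1,0,-0.003,0.04,0]
    - [1,0,-0.013,0.079,0]
    - [1,0,-0.028,0.117,0]
    - [1,0,-0.049,0.151,0]
    - [1,0,-0.075,0.182,0]

```text
time: 1.45
tool_pos: [0.2303, 0.1219, 0.2051]
ee_rot: [2.097, 1.57, 1.798]
wrist_force: [0.1, 0.2, 0.3]
width: 0.0942
```

>>> send_rows:
  increments:
    - [1,0,-0.031,0.026,0]
    - [1,0,-0.065,0.047,0]
    - [1,0,-0.103,0.062,0]
    - [1,0,-0.142,0.072,0]
    - [1,0,-0.182,0.075,0]

```text
time: 1.87
tool_pos: [0.2468, -0.0755, 0.2051]
ee_rot: [1.783, 1.57, 1.483]
wrist_force: [0.3, 0.4, -1.5]
width: 0.0938
```

```bash
python3 look.py 2 side
```

```text
{'time': 1.9167, 'joint_positions': array([-0.545, -0.608,  1.912, -0.007,  1.837, -1.795]), 'tool_pos': array([ 0.244, -0.084,  0.205]), 'ee_rot': array([-1.821,  1.564, -2.144]), 'wrist_force': array([0.716, 0.144, 0.136]), 'width': 0.09371610781612127}
```

View pics/side2.png

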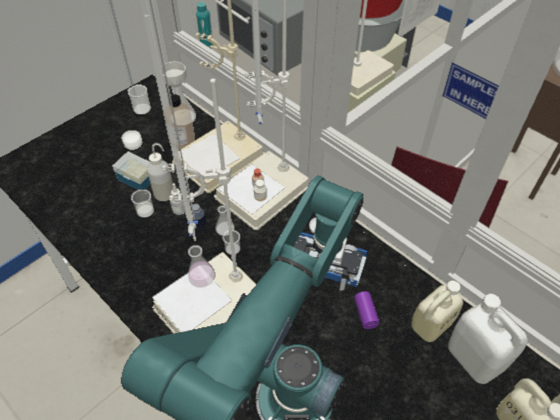

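>>> send_rows:
  increments:
    - [0,0,-0.015,0.035,0.12]
    - [0,0,-0.03,0.07,0.24]
    - [0,0,-0.045,0.107,0.36]
    - [0,0,-0.06,0.144,0.48]
    - [0,0,-0.072,0.18,0.6]

```text
time: 2.33
tool_pos: [0.3989, -0.1971, 0.2043]
ee_rot: [-2.858, 1.57, 2.516]
wrist_force: [-0.9, -0.5, 0.2]
width: 0.0645
```

>>> send_rows:
  increments:
    - [0,0,0,0,0.12]
    - [0,0,0,0,0.24]
    - [0,0,0,0,0.36]
    - [0,0,0,0,0.48]
    - [0,0,0,0,0.6]

```text
time: 2.75
tool_pos: [0.3978, -0.1952, 0.2042]
ee_rot: [-2.341, 1.569, 2.435]
wrist_force: [-0.9, 0.6, 0.3]
width: 0.0471
```

>>> send_rows:
  increments:
    - [0,0,0,0,0.12]
    - [0,0,0,0,0.24]
    - [0,0,0,0,0.36]
    - [0,0,0,0,0.41]
    - [0,0,0,0,0.41]

```text
time: 3.17
tool_pos: [0.3977, -0.1952, 0.2045]
ee_rot: [-1.952, 1.569, 2.42]
wrist_force: [0.6, -0.4, -0.4]
width: 0.0467
```

```bash
cat > st.py <<'E'
from h import *
from bench import robot
from scipy.spatial.transform import Rotation as R
o=robot.get_obs();M=R.from_euler("xyz",o["ee_rot"]).as_matrix()
p=np.load("dock.npy");c,s=np.cos(p[2]),np.sin(p[2]);Q=np.array([[c,-s,0],[s,c,0],[0,0,1]])
print("t",o["time"],"tcp dock mm",(Q.T@(o["tool_pos"]-np.r_[p[:2],0])*1000).round(1),"jaw az rel dock y",np.degrees(np.arctan2(*( (Q.T@M[:,1])[[1,0]]))).round(2))
print("tool axes in dock\n",(Q.T@M).round(3),"q6",o["joint_positions"][5].round(3),"F",o["wrist_force"].round(2),"w",round(o["width"],4))
E
python3 st.py
```

```text
t 3.1667 tcp dock mm [-123.3   24.7  204.5] jaw az rel dock y -89.97
tool axes in dock
 [[ 0.001  0.001 -1.   ]
 [ 0.001 -1.    -0.001]
 [-1.    -0.001 -0.001]] q6 -0.244 F [ 0.58 -0.41 -0.39] w 0.0467
```

Tool y is -dock y and tool z is -dock x, with the jaws aligned across the dock. Next I'll move behind the jar and descend.

>>> send_rows:
  increments:
    - [0,0,0.015,0.015,0]
    - [0,0,0.025,0.023,0]
    - [0,0.03,0.025,0.023,0]
    - [0,0.07,0.025,0.023,0]
    - [0,0.1,0.025,0.023,0]

```text
time: 3.58
tool_pos: [0.4131, -0.2252, 0.1029]
ee_rot: [-1.975, 1.57, 2.398]
wrist_force: [0.1, 0.1, -0.6]
width: 0.0469
```

```bash
python3 st.py; python3 look.py 3 side top; python3 - <<'E'
import cv2
a=cv2.imread("pics/top3.png")[160:280,250:400]; a=cv2.resize(a,None,fx=5,fy=5,interpolation=cv2.INTER_CUBIC);cv2.imwrite("pics/top3c.png",a)
a=cv2.imread("pics/side3.png")[200:320,250:400]; a=cv2.resize(a,None,fx=5,fy=5,interpolation=cv2.INTER_CUBIC);cv2.imwrite("pics/side3c.png",a)
E
```

```text
t 3.5833 tcp dock mm [-146.5    0.2  102.9] jaw az rel dock y -89.86
tool axes in dock
 [[ 0.     0.003 -1.   ]
 [ 0.001 -1.    -0.003]
 [-1.    -0.001 -0.   ]] q6 -0.281 F [ 0.05  0.13 -0.63] w 0.0469
{'time': 3.6833, 'joint_positions': array([-0.62 , -0.043,  1.717,  0.   ,  1.481, -0.281]), 'tool_pos': array([ 0.409, -0.223,  0.099]), 'ee_rot': array([-1.858,  1.557,  2.516]), 'wrist_force': array([-0.413, -0.033, -0.219]), 'width': 0.04725761654715428}
```

View pics/top3c.png

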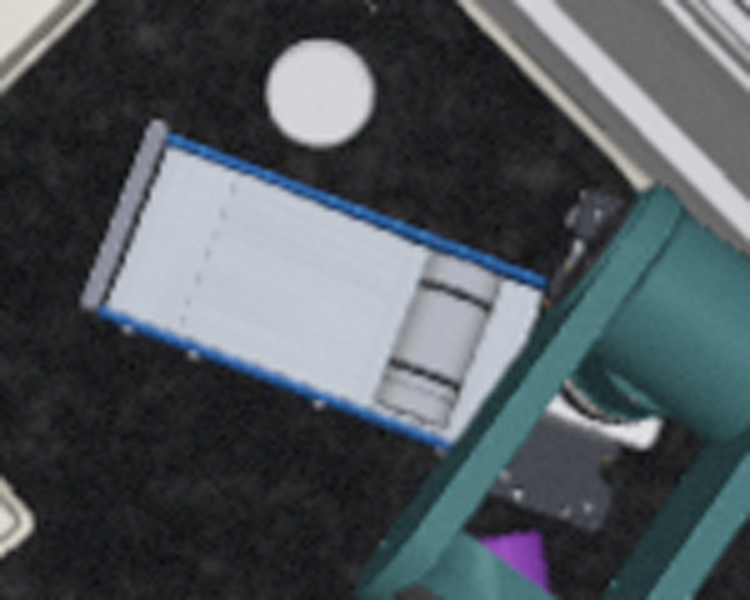

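View pics/side3c.png

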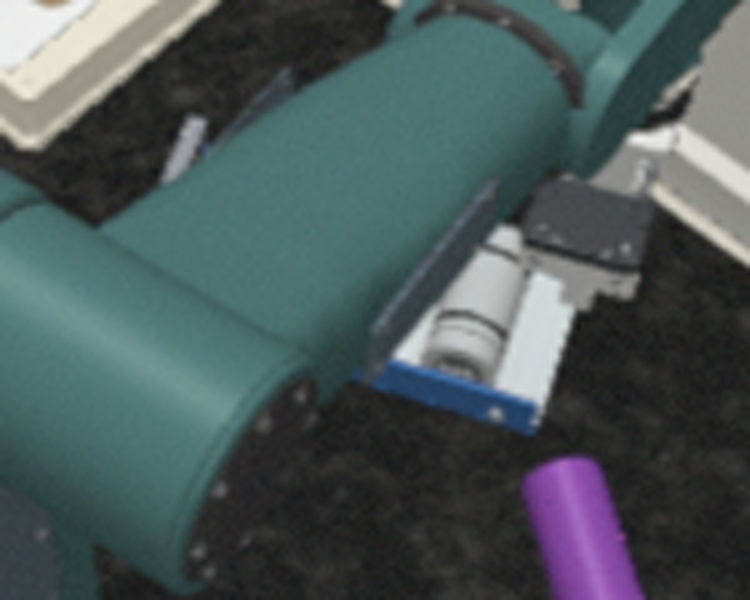

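```bash
python3 - <<'E'
from h import *
a=cv2.imread("pics/top0.png")[90:270,300:480]; cv2.imwrite("pics/wall.png",cv2.resize(a,None,fx=3.3,fy=3.3))
def plane(n,p,z):
    o,d=ray(n,p); return (o+d*(z-o[2])/d[2]).round(3)
p=np.load("dock.npy")
for X in [(-.183,-.088,.2),(-.183,-.088,.12),(-.109,-.088,.12)]:
    w=W(p,X); print(w, proj("top",w))
for q in [(378,196),(340,145)]: print(plane("top",q,0),plane("top",q,.04))
E
```

```text
[[ 0.48393709 -0.28909898  0.20025313]] [[389.54337702 207.06417551]]
[[ 0.48393709 -0.28909898  0.12025313]] [[382.55135806 209.9879027 ]]
[[ 0.50868393 -0.2193595   0.12025313]] [[359.32642793 201.15650114]]
[ 0.543 -0.304  0.   ] [ 0.537 -0.294  0.04 ]
[ 0.708 -0.178  0.   ] [ 0.698 -0.172  0.04 ]
```

View pics/wall.png

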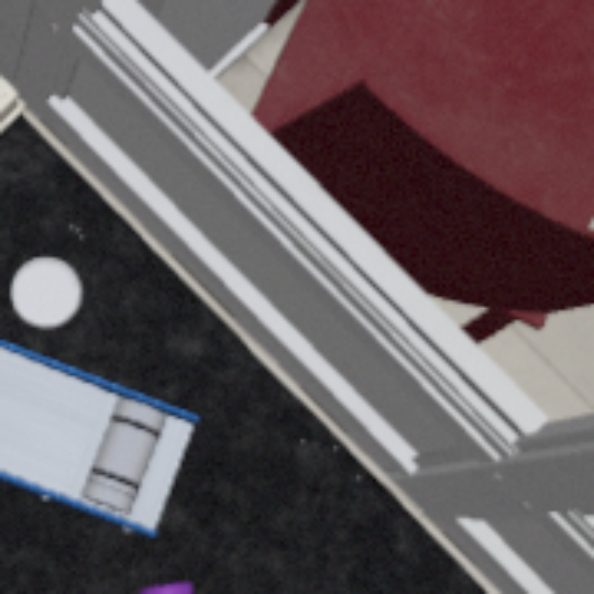

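View pics/side3.png

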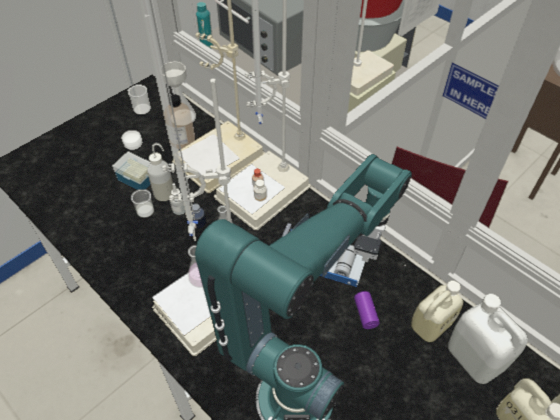

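The wall base is 48 mm clear of the nearest body corner, and moving up the dock takes the arm away from it. The jar hasn't moved and the fingers are behind it. Descending now.

>>> send_rows:
  increments:
    - [0,0.03,0,0,0]
    - [0,0.06,0,0,0]
    - [0,0.075,0,0,0]
    - [0,0.077,0,0,0]
    - [0,0.077,0,0,0]

```text
time: 4.1
tool_pos: [0.4135, -0.2255, 0.0292]
ee_rot: [2.262, 1.571, 0.352]
wrist_force: [0.5, 0.1, 0.2]
width: 0.047
```

```bash
python3 st.py;python3 -c "
from bench import robot
for i in range(4):
    robot.snapshot('top');print(robot.get_obs()['tool_pos'].round(4))"; python3 st.py
```

```text
t 4.1 tcp dock mm [-146.7   -0.4   29.2] jaw az rel dock y -89.9
tool axes in dock
 [[ 0.     0.002 -1.   ]
 [-0.    -1.    -0.002]
 [-1.     0.    -0.   ]] q6 -0.281 F [0.53 0.1  0.19] w 0.047
[ 0.4143 -0.2261  0.0303]
[ 0.4146 -0.2264  0.0309]
[ 0.4147 -0.2265  0.031 ]
[ 0.4145 -0.2264  0.0308]
t 4.3 tcp dock mm [-147.2   -1.6   30.8] jaw az rel dock y -89.93
tool axes in dock
 [[-0.001  0.001 -1.   ]
 [-0.004 -1.    -0.001]
 [-1.     0.004  0.001]] q6 -0.281 F [-0.21 -0.37 -0.11] w 0.0475
```

>>> send_rows:
  increments:
    - [0,0.009,0,0,0]
    - [0,0.009,0,-0.006,0]
    - [0,0.009,0,-0.012,0]
    - [0,0.009,0,-0.016,0]
    - [0,0.009,0,-0.02,0]

```text
time: 4.72
tool_pos: [0.4197, -0.2058, 0.0195]
ee_rot: [2.863, 1.571, 0.953]
wrist_force: [-0.0, 0.7, -0.0]
width: 0.0469
```

>>> send_rows:
  increments:
    - [0,0,0,-0.003,0]
    - [0,0,0,-0.006,0]
    - [0,0,0,-0.009,0]
    - [0,0,0,-0.012,0]
    - [0,0,0,-0.015,0]

```text
time: 5.13
tool_pos: [0.4246, -0.1921, 0.0195]
ee_rot: [2.369, 1.571, 0.458]
wrist_force: [-0.2, -0.4, 0.2]
width: 0.0467
```

```bash
python3 st.py; python3 look.py 4 top; python3 - <<'E'
import cv2
a=cv2.imread("pics/top4.png")[160:280,250:400]; a=cv2.resize(a,None,fx=5,fy=5,interpolation=cv2.INTER_CUBIC);cv2.imwrite("pics/top4c.png",a)
E
```

```text
t 5.1333 tcp dock mm [-111.4    0.3   19.5] jaw az rel dock y -89.95
tool axes in dock
 [[ 0.     0.001 -1.   ]
 [-0.    -1.    -0.001]
 [-1.     0.    -0.   ]] q6 -0.207 F [-0.23 -0.43  0.23] w 0.0467
{'time': 5.1833, 'joint_positions': array([-5.460e-01,  1.800e-02,  1.825e+00,  1.000e-03,  1.299e+00,
       -2.070e-01]), 'tool_pos': array([ 0.425, -0.192,  0.019]), 'ee_rot': array([-3.096,  1.57 ,  1.276]), 'wrist_force': array([ 0.223, -0.181, -0.554]), 'width': 0.04717017969848209}
```

View pics/top4c.png

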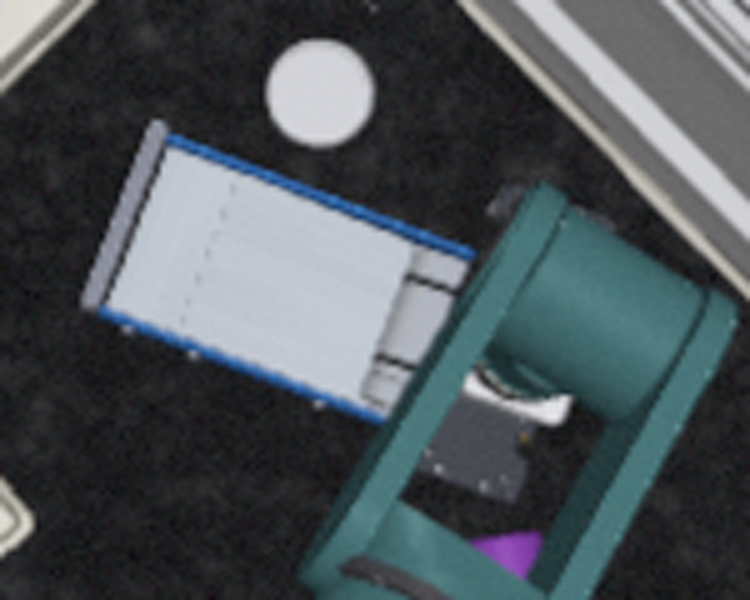

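The top crop shows the jar, at about (415,330), still square in the dock and moved roughly 11 mm up by the fingers. I'll keep pushing slowly.

>>> send_rows:
  increments:
    - [0,0,0,-0.003,0]
    - [0,0,0,-0.006,0]
    - [0,0,0,-0.009,0]
    - [0,0,0,-0.012,0]
    - [0,0,0,-0.015,0]

```text
time: 5.6
tool_pos: [0.4296, -0.1779, 0.0195]
ee_rot: [-3.051, 1.571, 1.321]
wrist_force: [-0.6, -0.1, 0.1]
width: 0.047
```

>>> send_rows:
  increments:
    - [0,0,0,-0.003,0]
    - [0,0,0,-0.006,0]
    - [0,0,0,-0.009,0]
    - [0,-0.0005,0,-0.012,0]
    - [0,-0.001,0,-0.015,0]

```text
time: 6.02
tool_pos: [0.4347, -0.1647, 0.0209]
ee_rot: [0.483, 1.569, -1.428]
wrist_force: [-1.4, -2.7, 2.1]
width: 0.0473
```

>>> send_rows:
  increments:
    - [0,-0.0004,0,-0.003,0]
    - [0,-0.0008,0,-0.006,0]
    - [0,-0.0012,0,-0.009,0]
    - [0,-0.0016,0,-0.012,0]
    - [0,-0.002,0,-0.015,0]

```text
time: 6.43
tool_pos: [0.4396, -0.1497, 0.0225]
ee_rot: [0.647, 1.571, -1.264]
wrist_force: [-1.3, -2.4, 1.3]
width: 0.0472
```

```bash
python3 st.py; python3 look.py 5 top; python3 - <<'E'
import cv2
a=cv2.imread("pics/top5.png")[160:280,250:400]; a=cv2.resize(a,None,fx=5,fy=5,interpolation=cv2.INTER_CUBIC);cv2.imwrite("pics/top5c.png",a)
E
```

```text
t 6.4333 tcp dock mm [-66.5   0.4  22.5] jaw az rel dock y -89.95
tool axes in dock
 [[-0.     0.001 -1.   ]
 [-0.    -1.    -0.001]
 [-1.     0.     0.   ]] q6 -0.11 F [-1.29 -2.44  1.27] w 0.0472
{'time': 6.4833, 'joint_positions': array([-4.500e-01,  1.100e-02,  1.825e+00,  1.000e-03,  1.305e+00,
       -1.100e-01]), 'tool_pos': array([ 0.44 , -0.149,  0.023]), 'ee_rot': array([-3.11 ,  1.569,  1.263]), 'wrist_force': array([ 0.268,  0.372, -0.291]), 'width': 0.04713754025338807}
```

View pics/top5c.png

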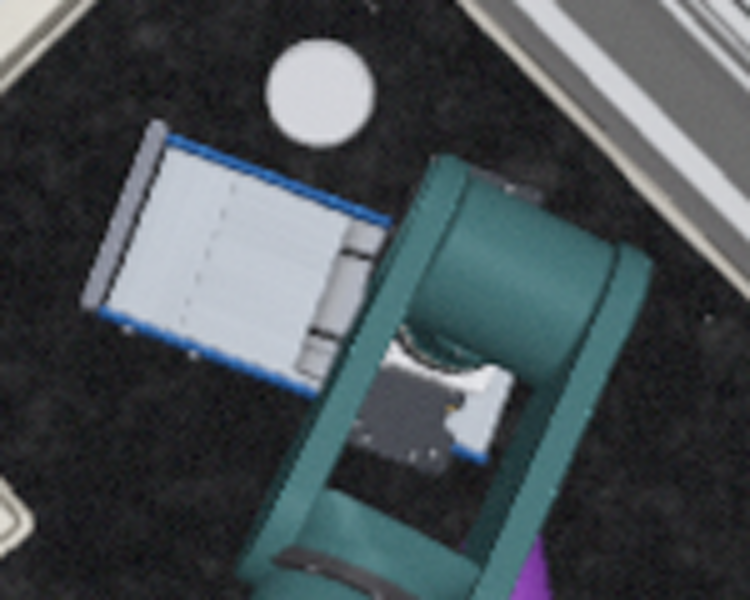

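The jar is now on the slope at x ≈ -30 mm, about 36 mm ahead of the TCP, with a steady contact force. I'll carry on at about 48 mm/s, rising with the slope.

>>> send_rows:
  increments:
    - [0,-0.0005,0,-0.0035,0]
    - [0,-0.001,0,-0.007,0]
    - [0,-0.0016,0,-0.011,0]
    - [0,-0.0022,0,-0.015,0]
    - [0,-0.0028,0,-0.019,0]

```text
time: 6.9
tool_pos: [0.446, -0.1316, 0.0253]
ee_rot: [-2.618, 1.571, 1.754]
wrist_force: [-1.0, -3.1, 1.3]
width: 0.0475
```

>>> send_rows:
  increments:
    - [0,-0.0005,0,-0.004,0]
    - [0,-0.001,0,-0.008,0]
    - [0,-0.0016,0,-0.012,0]
    - [0,-0.0022,0,-0.016,0]
    - [0,-0.0028,0,-0.02,0]

```text
time: 7.32
tool_pos: [0.4526, -0.1128, 0.0281]
ee_rot: [-2.159, 1.571, 2.213]
wrist_force: [-0.4, -2.3, 2.8]
width: 0.0469
```

```bash
python3 st.py; python3 look.py 6 top side; python3 - <<'E'
import cv2
a=cv2.imread("pics/top6.png")[160:280,250:400]; a=cv2.resize(a,None,fx=5,fy=5,interpolation=cv2.INTER_CUBIC);cv2.imwrite("pics/top6c.png",a)
E
```

```text
t 7.3167 tcp dock mm [-27.3   0.5  28.1] jaw az rel dock y -89.94
tool axes in dock
 [[ 0.     0.001 -1.   ]
 [ 0.    -1.    -0.001]
 [-1.    -0.    -0.   ]] q6 -0.026 F [-0.43 -2.27  2.8 ] w 0.0469
{'time': 7.4167, 'joint_positions': array([-0.365,  0.01 ,  1.815,  0.002,  1.317, -0.026]), 'tool_pos': array([ 0.453, -0.112,  0.028]), 'ee_rot': array([-2.907,  1.568,  1.466]), 'wrist_force': array([-0.811,  0.315,  0.328]), 'width': 0.04696865290932695}
```

View pics/top6c.png

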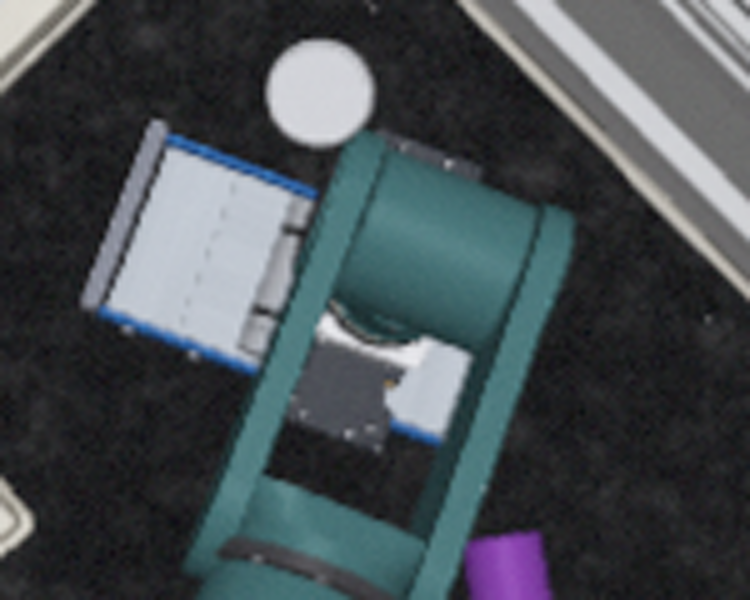

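The jar is still square, with its front edge at about (275,270) in the crop and its centre at x ≈ +9 mm. Continuing.

>>> send_rows:
  increments:
    - [0,-0.0005,0,-0.004,0]
    - [0,-0.001,0,-0.008,0]
    - [0,-0.0016,0,-0.012,0]
    - [0,-0.0022,0,-0.016,0]
    - [0,-0.0028,0,-0.02,0]

```text
time: 7.83
tool_pos: [0.4593, -0.094, 0.031]
ee_rot: [2.951, 1.571, 1.041]
wrist_force: [-1.4, -2.4, 2.8]
width: 0.0468
```

>>> send_rows:
  increments:
    - [0,-0.0005,0,-0.004,0]
    - [0,-0.001,0,-0.008,0]
    - [0,-0.0016,0,-0.012,0]
    - [0,-0.0022,0,-0.016,0]
    - [0,-0.0028,0,-0.02,0]

```text
time: 8.25
tool_pos: [0.466, -0.075, 0.0337]
ee_rot: [-1.999, 1.571, 2.374]
wrist_force: [-0.5, -3.0, 2.3]
width: 0.047
```

>>> send_rows:
  increments:
    - [0,-0.0004,0,-0.003,0]
    - [0,-0.0008,0,-0.006,0]
    - [0,-0.0012,0,-0.009,0]
    - [0,-0.0016,0,-0.012,0]
    - [0,-0.002,0,-0.015,0]

```text
time: 8.67
tool_pos: [0.4709, -0.0611, 0.0357]
ee_rot: [-1.774, 1.571, 2.598]
wrist_force: [-0.7, -2.8, 1.6]
width: 0.0471
```

```bash
python3 st.py; python3 look.py 7 top side; python3 - <<'E'
import cv2
a=cv2.imread("pics/top7.png")[160:280,250:400]; a=cv2.resize(a,None,fx=5,fy=5,interpolation=cv2.INTER_CUBIC);cv2.imwrite("pics/top7c.png",a)
E
```

```text
t 8.6667 tcp dock mm [27.5  0.5 35.7] jaw az rel dock y -89.95
tool axes in dock
 [[ 0.     0.001 -1.   ]
 [ 0.    -1.    -0.001]
 [-1.    -0.    -0.   ]] q6 0.092 F [-0.72 -2.83  1.62] w 0.0471
{'time': 8.7667, 'joint_positions': array([-0.248,  0.021,  1.787,  0.002,  1.334,  0.091]), 'tool_pos': array([ 0.471, -0.06 ,  0.036]), 'ee_rot': array([-3.022,  1.569,  1.35 ]), 'wrist_force': array([ 1.041, -0.367,  0.115]), 'width': 0.0469324374521209}
```

View pics/top7c.png

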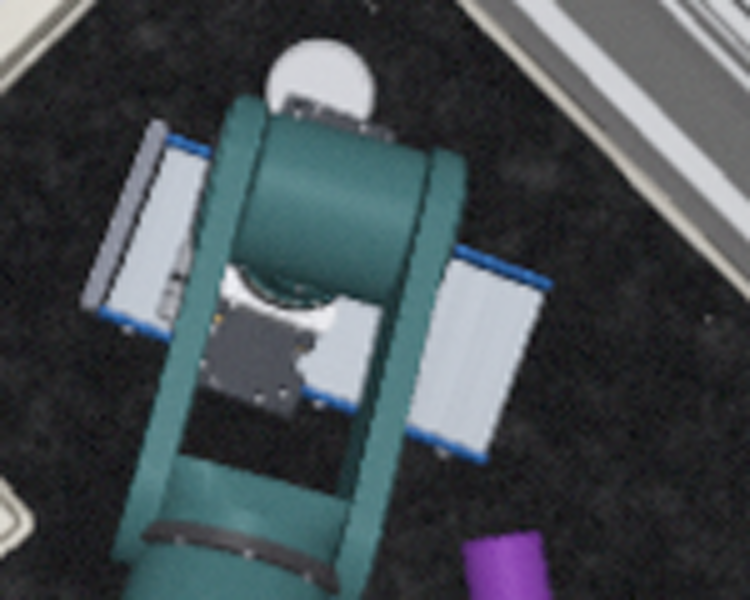

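>>> send_rows:
  increments:
    - [0,-0.0004,0,-0.003,0]
    - [0,-0.0008,0,-0.006,0]
    - [0,-0.001,0,-0.009,0]
    - [0,-0.001,0,-0.012,0]
    - [0,-0.001,0,-0.015,0]

```text
time: 9.18
tool_pos: [0.4759, -0.0463, 0.0364]
ee_rot: [-2.684, 1.569, 1.689]
wrist_force: [-0.9, -0.3, 0.4]
width: 0.0469
```

>>> send_rows:
  increments:
    - [0,0,0,-0.002,0]
    - [0,0,0,-0.004,0]
    - [0,0,0,-0.006,0]
    - [0,0,0,-0.008,0]
    - [0,0,0,-0.01,0]

```text
time: 9.6
tool_pos: [0.4793, -0.0375, 0.0366]
ee_rot: [-2.693, 1.571, 1.679]
wrist_force: [-0.5, 0.8, -1.1]
width: 0.047
```

```bash
python3 st.py; python3 look.py 8 top side; python3 - <<'E'
import cv2
a=cv2.imread("pics/top8.png")[160:280,250:400]; a=cv2.resize(a,None,fx=5,fy=5,interpolation=cv2.INTER_CUBIC);cv2.imwrite("pics/top8c.png",a)
E
```

```text
t 9.6 tcp dock mm [52.5  0.5 36.6] jaw az rel dock y -89.94
tool axes in dock
 [[ 0.     0.001 -1.   ]
 [ 0.    -1.    -0.001]
 [-1.    -0.    -0.   ]] q6 0.144 F [-0.53  0.82 -1.07] w 0.047
{'time': 9.7, 'joint_positions': array([-0.196,  0.033,  1.773,  0.   ,  1.336,  0.143]), 'tool_pos': array([ 0.479, -0.037,  0.037]), 'ee_rot': array([-3.133,  1.571,  1.24 ]), 'wrist_force': array([0.343, 0.004, 0.334]), 'width': 0.046939261695348254}
```

View pics/top8c.png

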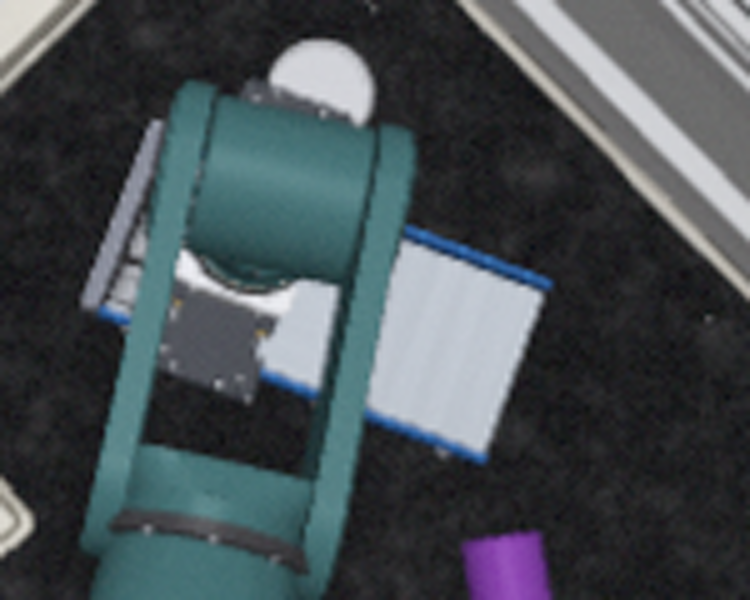

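The force has dropped and the jar shows right against the end plate, at about (125,270) in the crop. I'll back off, rise and look.

>>> send_rows:
  increments:
    - [0,0,0,0.005,0]
    - [0,0,0,0.015,0]
    - [0,0,0,0.03,0]
    - [0,-0.01,0,0.05,0]
    - [0,-0.04,0,0.07,0]

```text
time: 10.12
tool_pos: [0.4516, -0.1038, 0.0725]
ee_rot: [-1.541, 1.56, 2.831]
wrist_force: [-0.1, -0.7, -0.5]
width: 0.0469
```

>>> send_rows:
  increments:
    - [0,-0.04,0,0.03,0]
    - [0,-0.07,0,0.06,0]
    - [0,-0.1,0,0.09,0]
    - [0,-0.12,0,0.11,0]
    - [0,-0.12,0,0.12,0]

```text
time: 10.53
tool_pos: [0.4167, -0.2222, 0.2035]
ee_rot: [1.166, 1.558, -0.749]
wrist_force: [0.4, -1.5, 0.1]
width: 0.0471
```

```bash
python3 st.py; python3 look.py 9 top side; python3 - <<'E'
import cv2
from h import *
for n in("top","side"):
    x,y=OFF[n];x-=10
    a=cv2.imread(f"pics/{n}9.png")[y:y+95,x:x+125]; a=cv2.resize(a,None,fx=6,fy=6,interpolation=cv2.INTER_CUBIC);cv2.imwrite(f"pics/{n}9c.png",a)
E
```

```text
t 10.5333 tcp dock mm [-142.5   -2.2  203.5] jaw az rel dock y -90.18
tool axes in dock
 [[-0.005 -0.003 -1.   ]
 [-0.012 -1.     0.003]
 [-1.     0.012  0.005]] q6 -0.265 F [ 0.43 -1.5   0.15] w 0.0471
{'time': 10.6333, 'joint_positions': array([-0.606, -0.094,  1.566, -0.   ,  1.666, -0.262]), 'tool_pos': array([ 0.415, -0.219,  0.198]), 'ee_rot': array([ 1.228,  1.568, -0.687]), 'wrist_force': array([-0.026,  0.168, -0.74 ]), 'width': 0.046914944418700706}
```

View pics/top9c.png

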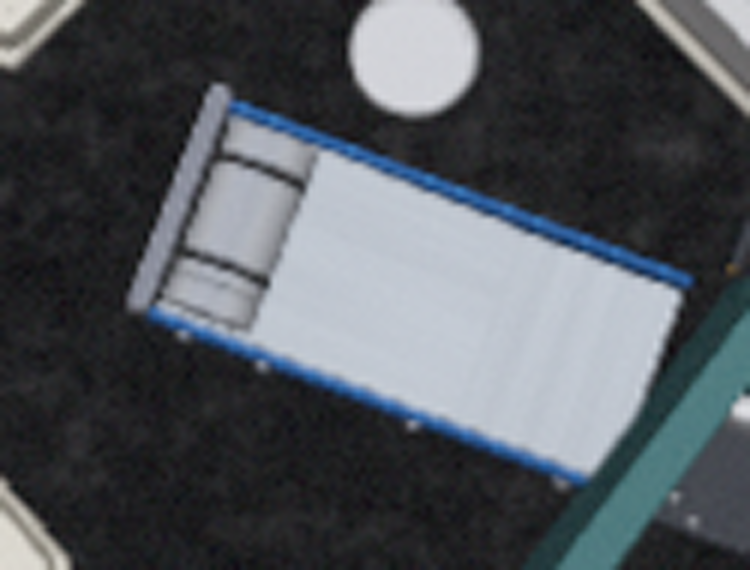

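View pics/side9c.png

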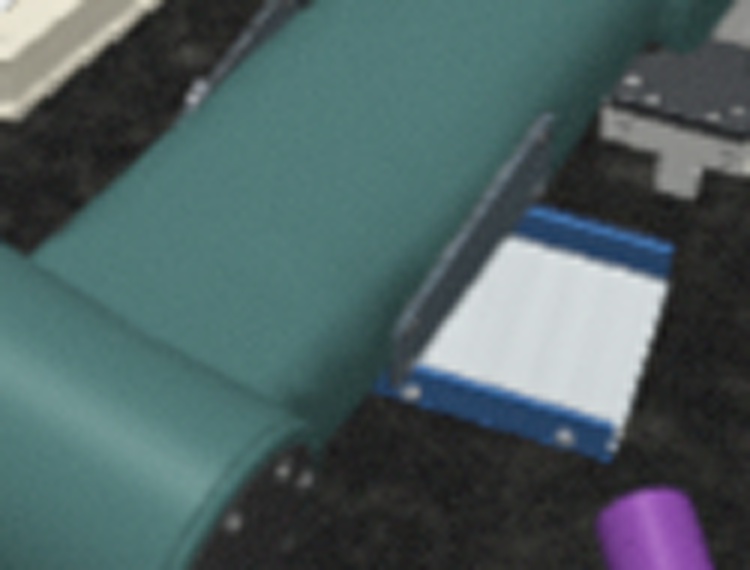

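```bash
python3 - <<'E'
from h import *
p=np.load("dock.npy")
for X in [(68,-50,42),(68,50,42),(93,0,42),(118,-50,44)]:
    print(X,(proj("top",W(p,np.array(X)/1000))[0]-np.array([245,170])+.5)*6-.5)
E
python3 look.py 10 top; python3 - <<'E'
import cv2,numpy as np
a=cv2.imread("pics/top9.png")[180:230,260:320].astype(int);b=cv2.imread("pics/top10.png")[180:230,260:320].astype(int);print("seat diff",abs(a-b).max())
a=cv2.imread("pics/top0.png")[100:230,80:330].astype(int);b=cv2.imread("pics/top10.png")[100:230,80:330].astype(int)
d=abs(a-b).max(2)>40;ys,xs=np.nonzero(d);print("changed",d.sum(),xs.min()+80,xs.max()+80,ys.min()+100,ys.max()+100)
E
```

```text
(68, -50, 42) [319.45836683 154.50530545]
(68, 50, 42) [252.01734465 331.45395681]
(93, 0, 42) [241.3297483  225.70454441]
(118, -50, 44) [230.84206915 120.129655  ]
{'time': 10.6833, 'joint_positions': array([-6.040e-01, -9.300e-02,  1.569e+00,  1.000e-03,  1.666e+00,
       -2.620e-01]), 'tool_pos': array([ 0.415, -0.217,  0.196]), 'ee_rot': array([-2.344,  1.57 ,  2.026]), 'wrist_force': array([ 0.295,  0.363, -0.196]), 'width': 0.04648606494645661}
seat diff 21
changed 254 205 329 168 229
```

```bash
python3 - <<'E'
import cv2,numpy as np
a=cv2.imread("pics/top0.png").astype(int);b=cv2.imread("pics/top10.png").astype(int)
d=(abs(a-b).max(2)>40)[100:230,80:330].astype(np.uint8)
n,l,s,c=cv2.connectedComponentsWithStats(cv2.dilate(d,np.ones((3,3))))
for r in s[1:]: print(r[0]+80,r[1]+100,r[2:])
cv2.imwrite("pics/cmp.png",cv2.resize(np.hstack([a[140:230,160:330],b[140:230,160:330]]).astype(np.uint8),None,fx=2.3,fy=2.3))
E
```

```text
204 167 [ 3  8 24]
271 190 [ 28  36 489]
328 227 [2 3 6]
```

View pics/cmp.png

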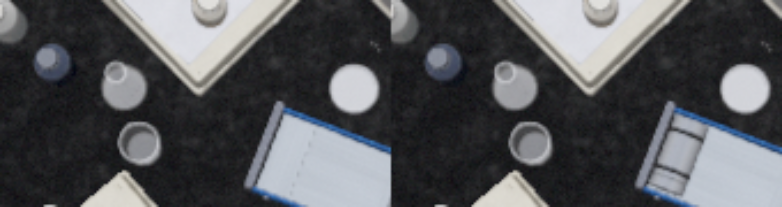

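The bottle, flask, beaker and dish stand where they were. The jar rests in the seat against the stop, and the arm is clear at z ≈ 0.2 m, so I'm handing in.

```bash
python3 -c "
from bench import robot
print(robot.get_obs()['qvel'].round(3)); print(robot.close_job())"
```

```text
[0.038 0.012 0.039 0.007 0.003 0.004]
the job is handed in; nothing more can be done
None
```

The jar is in the seat against the stop, and I handed the job in at about 10.7 s. No verdict is reported.

**What I did:** I drew the arm in and took it round the burette stand. I then put the half-open fingertips behind the steel jar, not the purple look-alike. I pushed it up the slope at about 35–50 mm/s and over the crest, then backed off and rose clear.

**Last checks:**
- **Seat:** in the final top view the jar's rear edge is within about 2–3 mm of its predicted docked place, on the stop side. Its axis is square across the dock. The side camera was blocked by the arm, so the final height was not measured.
- **Still and clear:** the last two top pictures show no movement of the jar. The wrist force is close to zero.
- **Pushing contact:** there was a wrist reaction of about 3–4 N at each reading on the slope. It dropped to almost nothing once the jar tipped over the crest.
- **Bystanders:** the before-and-after top pictures show the beaker, dish, flask and bottle unmoved.
- **Disagreement:** readings of the tool position varied by a few mm while the arm was moving or settling. The arm still had a small residual joint speed (under 0.04 rad/s) when I handed in, clear of everything.

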